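Latch the extruder housing and hold its cover plate over the screw holes

ROBOT

A 7-joint arm with a two-finger parallel gripper is mounted at the origin on the work surface. World frame = base frame: x ahead of the robot, y to its left, z up, the work surface at z = 0. Lengths are in m, angles in rad, forces in N, time in s.
With the tool pointing down it reaches from about 0.425 to 0.925 m from the base axis. Payload 6.8 kg.
Tool frame: the origin (TCP) lies at the very end of the fingers, on their centre line; the grasp point (between the pads) lies 19 mm behind it; z points along the fingers, y is the direction in which the jaws open and shut (so a half turn about z gives the same grasp; the last joint's range is limited). The gripper opens to 85 mm and grips with 20 to 120 N. Pads are 22 mm wide; open, the fingers measure 114 mm over their backs; the gripper's body (76 mm by 85 mm) begins 54 mm behind the grasp point. The pads swing forward as they close: fully open they stand 13 mm farther back than shut.
Start: joints at [1.189, 0.477, 0.022, 1.555, -0.011, 1.109, -0.083], TCP at [0.183, -0.65, 0.231] pointing down, gripper open.
Joint ranges: [-2.96, 2.96], [-0.34, 2.1], [-1.41, 1.46], [0.24, 2.44], [-1.37, 4.51], [0.17, 1.92], [-2.96, 2.96]. Speed limits (rad/s): [2.39, 2.39, 3.14, 3.14, 3.14, 3.14, 3.14].

INTERFACE

Orientations are given as a unit quaternion [w, x, y, z].
In Python, from station import bot gives the robot as it stands.
- The arm moves only by the tool move_arm, never from a script. Its argument "commands" is text: rows parted by semicolons, each of 7 numbers parted by spaces: the opening, from 0 (shut) to 1 (fully open), then the shift along the tool's x, y, z in cm, then the turn, a rotation vector about the tool's x, y, z in degrees. In form: gripper tx ty tz rx ry rz; .... A call has 1 to 12 rows; each row shifts and turns the commanded pose from where the row before left it, along the tool's axes as they then stand; what a row does not reach is not made up. A row lasts 1/12 s, in which the tool goes at most 41.7 mm and 7.16 degrees, less where a joint would pass 70% of its speed; a pose out of reach is approached as far as the arm can. A call with a gripper value outside its range is refused whole. The fingers move at their own pace and stop on an object; "force" is the grip in N (left out, the last holds). Time passes only in rows, so rows that do not move let the fingers close. It gives the time, the measured TCP pose, the force and the opening at its end, in the units of the state.
- bot.get_obs(): the state, without advancing time (a new reading comes with each control period).
- bot.read_camera(name): name is "side" or "top"; returns a dict with "img" (384x512x3 uint8, red, green, blue), "K" (3x3 intrinsics, pixels), "rvec" (rotation vector, rad) and "tvec" (3), from world to camera coordinates, as OpenCV has them. Camera axes: x right, y down, z forward; pixel columns grow to the right and rows downward; lengths in m; the calibration is good to about 2 mm. A picture is of the moment at which its call begins. There is no depth.
- bot.hand_in(): hands the job in, once; it reports no verdict.
The state is a dict: "t": time; "q": joint angles; "joint_vel": joint speeds; "joint_torque": joint torques, N m; "eef_pos": TCP position; "tool_rot": TCP orientation; "contact_force": force on the tool from outside, world axes, zero at the start; "torque": the same for the moment, N m; "gripper_width": opening from 0.0 (shut) to 1.0 (fully open).
Only numpy, scipy, OpenCV 4.12 (cv2) and the standard library are available. Lean on these libraries where they do the work, as an engineer would, in place of code of your own. Each camera call takes 0.05 s, during which the arm holds its last target. There are 200 camera calls.

TASK

Turn the turnbutton on the yellow board all the way round to its stop so that it lies across the foot of the grey extruder housing and secures it. Then pick up the aluminium cover plate by its stub and hold it level, hovering about a centimetre above the housing without touching it, with each of its three holes centred over its own threaded hole so that the screws could be put in. Finish while still holding the plate there, and leave the housing and everything else in place.

Things in the scene. Friction and masses are not known exactly. Their poses are not given: they have to be found in the camera images.
- board: yellow assembly board fixed to the table, 200 (x) x 260 (y) x 18 mm; origin at the centre of its underside. The housing stands on it at y about -35 mm, between low 6 mm cleats; the turnbutton's pivot is at (0, +55 mm). It and the mat may stand on either side.
- housing: grey extruder housing standing loose in its cradle on the board (about 1.5 mm play), about 0.9 kg; origin at the centre of its underside, axes parallel to the board's, z up. Foot 100 (x) x 130 (y) x 10 mm; body 100 (x) x 80 (y) mm, flat bright-metal top 70 mm above the origin, with three threaded holes in a triangle (dark mouths) and a 24 mm bore in the middle. Do not shift it.
- turnbutton (a joint): angle of the turnbutton, rad, about the vertical axis through its pivot, counter-clockwise from above. 0: bar along the board's x, clear of the housing, grip peg on the board's +x side of the pivot. 1.571: against its stop, bar square across the housing's foot (nose over the foot, peg pointing to the board's +y, away from the housing). It starts between 0 and 0.5, turns with light friction (about 3 N at the peg) and stays where it is left.
- turnbutton_peg (a point): centre of the top of the turnbutton's round upright black grip peg: 16 mm diameter, standing 32 mm above the bar, its top 70.5 mm above the table, 42 mm from the pivot. The steel bar is 92 x 18 x 8 mm, 40 mm of it on the nose side.
- turnbutton_pivot (a point): point on the turnbutton's pivot axis at the board's top surface, fixed to the board
- cover_plate: aluminium cover plate lying flat on the mat, 100 (x) x 80 (y) x 6 mm, about 0.25 kg; origin at the centre of its underside, z up. An upright rectangular inlet stub in its middle, 26 (x) x 28 (y) mm, rising 36 mm above the plate (top 42 mm above the origin), is the place to grip it. Three 14 mm through holes in a triangle; it fits the housing with both x axes and both y axes pointing the same way.
- mat: dark rubber mat fixed to the table, 240 x 240 x 3 mm; origin at the centre of its underside. The cover plate lies near its middle, small things near its edges.
- plate_hole0 (a point): centre of cover plate hole 0 at the plate's underside, at (+38, +27, 0) mm in the plate's frame; belongs over housing_hole0
- plate_hole1 (a point): centre of cover plate hole 1 at the plate's underside, at (-38, +27, 0) mm in the plate's frame; belongs over housing_hole1
- plate_hole2 (a point): centre of cover plate hole 2 at the plate's underside, at (0, -27, 0) mm in the plate's frame; belongs over housing_hole2
- housing_hole0 (a point): mouth of the housing's threaded hole 0 (9 mm wide, in the top face), at (+38, +27, 70) mm in the housing's frame
- housing_hole1 (a point): mouth of the housing's threaded hole 1 (9 mm wide, in the top face), at (-38, +27, 70) mm in the housing's frame
- housing_hole2 (a point): mouth of the housing's threaded hole 2 (9 mm wide, in the top face), at (0, -27, 70) mm in the housing's frame
- screwdriver: screwdriver, about 170 mm long, lying on the mat near its edge; bystander
- screw_tub: small open tub of screws, 50 x 36 x 24 mm, on the mat; bystander; origin at the centre of its underside
- spare_nozzle: spare conical nozzle, 26 mm diameter, 38 mm tall, standing on the mat; bystander; origin at the centre of its underside
- clay_ring: open printed clay cup, 90 mm diameter, 62 mm tall, beyond the mat and the board; bystander; origin at the centre of its underside
- slip_jar: closed jar, 60 mm diameter, 85 mm tall, beyond the mat and the board; bystander; origin at the centre of its underside
- blank_disc: round steel blanking disc without holes, 80 mm diameter, with a round knob, 30 mm tall in all; not the cover plate; bystander; origin at the centre of its underside
- scraper: flat scraper with a handle, about 200 mm long, on the table at the left (+y) side; bystander

How it is judged:
By the outcome, as a careful person would: the job done as asked, in the order asked, and still so for the second after the job is handed in, while the arm keeps its last pose, push and grip.
It also fails if it takes over 64 s, if anything falls off the work surface, if the arm or the gripper's body presses on something with over 40 N, if the wrist force passes 120 N, or if a joint passes its speed limit or range.

## Working session

There is one attempt and no reset: what is moved stays moved. The work goes in short steps, Python scripts to look and compute and a tool call to move; the robot and the scene stay as the last step left them, time stands still between calls to the robot, and variables do not carry over. Pictures are saved under pics/ and viewed, about 8 in all and at most 12, crops included, and the job is handed in when it is done.

Besides the shell and the picture viewer there is one more tool, called after ">>>" as name(argument=value, ...) on one line, values as JSON. move_arm: Moves the arm, as the interface text tells. Its arguments: {"type":"object","properties":{"commands":{"type":"string"},"force":{"type":"number"}},"required":["commands"]}

```bash
ls; mkdir -p pics; python3 - <<'E'
from station import bot
import cv2
o=bot.get_obs()
for k in o: print(k,o[k])
for n in("top","side"):
    r=bot.read_camera(n); cv2.imwrite(f"pics/{n}0.png",r["img"][...,::-1]); print(n,r["K"],r["rvec"],r["tvec"])
E
```

```text
pics
t 0.0
q [ 1.18891415  0.47779686  0.022343    1.55642293 -0.01150796  1.10931461
 -0.08306808]
joint_vel [-0.00052522 -0.00097071 -0.00070187  0.00031012  0.00044679 -0.00106423
 -0.00029331]
joint_torque [ 4.33099049e-04 -5.96450830e+01  1.60815116e+00 -2.81195426e+01
  1.24241039e-02  9.47232504e-03 -1.76482956e-06]
eef_pos [ 0.18233233 -0.64930278  0.23034001]
tool_rot [-8.87233764e-04  9.90641398e-01  1.36487354e-01 -1.87307558e-04]
contact_force [ 0.36453744  0.44426443 -0.14083088]
torque [-0.02283128 -0.05707187 -0.04626837]
gripper_width 1.0003468523342784
top [[373.99370684   0.         255.26828513]
 [  0.         373.99370684 187.09690217]
 [  0.           0.           1.        ]] [ 2.12096689 -2.12762548  0.21890538] [0.10644319 0.60750184 0.97711102]
side [[356.84662683   0.         247.24418367]
 [  0.         356.84662683 191.01241289]
 [  0.           0.           1.        ]] [ 2.11384957 -0.05596385  0.00478505] [-0.59518965  0.13734382  0.85026109]
```

View pics/top0.png

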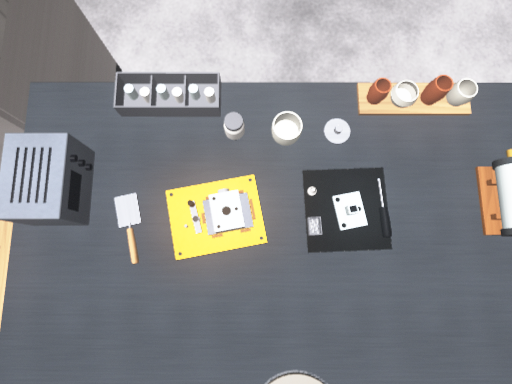

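View pics/side0.png

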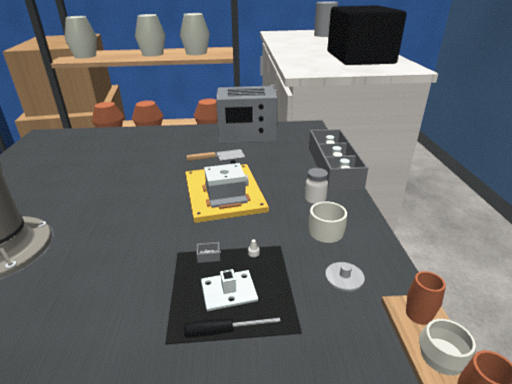

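Top view: the board is at about (216,217), with the housing bore at (226,211), the turnbutton near (194,215) and the peg at about (191,203). The mat is at (347,209) and the plate at (350,211). I'll zoom in on both.

```bash
cat > h.py <<'E'
import numpy as np, cv2
from scipy.spatial.transform import Rotation as R
def cam(r): return r["K"],cv2.Rodrigues(np.array(r["rvec"],float))[0],np.array(r["tvec"],float).ravel()
def ray(r,uv,z):
    K,Rm,t=cam(r); d=Rm.T@np.linalg.inv(K)@np.array([uv[0],uv[1],1.]); c=-Rm.T@t
    return c+d*(z-c[2])/d[2]
def proj(r,P): return cv2.projectPoints(np.atleast_2d(np.array(P,float)),np.array(r["rvec"],float),np.array(r["tvec"],float),r["K"],None)[0].reshape(-1,2)
def crop(r,x,y,w,h,s,name=None):
    c=cv2.resize(np.ascontiguousarray(r["img"][y:y+h,x:x+w,::-1]),None,fx=s,fy=s,interpolation=cv2.INTER_CUBIC)
    if name: cv2.imwrite(name,c)
    return c
E
python3 - <<'E'
from h import *
from station import bot
import pickle
t=bot.read_camera("top"); s=bot.read_camera("side"); pickle.dump((t,s),open("c0.pkl","wb"))
a=crop(t,166,172,100,88,4); b=crop(t,302,172,100,88,4)
c=crop(s,180,155,100,74,4); d=crop(s,182,255,100,74,4)
cv2.imwrite("pics/comp0.png",np.hstack([np.vstack([a,c])[:600],np.vstack([b,d])[:600]]))
E
```

```text
(no output)
```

View pics/comp0.png

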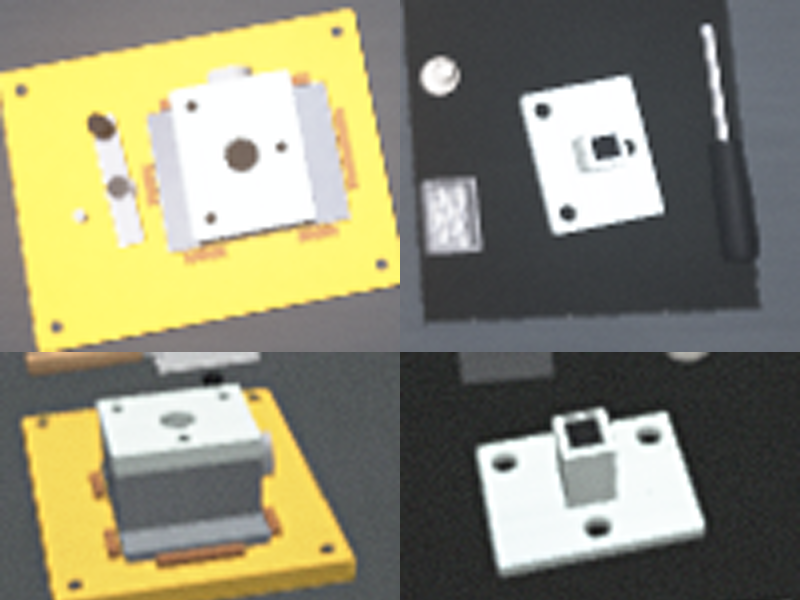

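```bash
cat > fit.py <<'E'
from h import *
from scipy.optimize import least_squares
def cen(r,uv,rad=3):
    g=cv2.cvtColor(r["img"],cv2.COLOR_RGB2GRAY).astype(float)
    u,v=uv
    for _ in range(4):
        ys,xs=np.mgrid[0:g.shape[0],0:g.shape[1]]
        m=((xs-u)**2+(ys-v)**2)<=rad**2+.5
        hi=np.percentile(g[m],85); w=np.clip(hi-g-15,0,None)*m
        u,v=(w*xs).sum()/w.sum(),(w*ys).sum()/w.sum()
    return u,v
def fit(obs,x0):  # obs: list of (cam, model xyz, uv); solves x,y,yaw ; z fixed in model
    def f(p):
        c,s=np.cos(p[2]),np.sin(p[2])
        return np.concatenate([proj(r,[p[0]+c*m[0]-s*m[1],p[1]+s*m[0]+c*m[1],m[2]])[0]-uv for r,m,uv in obs])
    o=least_squares(f,x0,x_scale=[.01,.01,.01]); return o.x,f(o.x).reshape(-1,2)
E
cat > m0.py <<'E'
from fit import *
import pickle
t,s=pickle.load(open("c0.pkl","rb"))
P=lambda X,Y,ox,oy,dx=0,dy=0:((X-dx+.5)/4-.5+ox,(Y-dy+.5)/4-.5+oy)
A=lambda X,Y:P(X,Y,166,172); B=lambda X,Y:P(X,Y,302,172,400,0)
C=lambda X,Y:P(X,Y,180,155,0,352); D=lambda X,Y:P(X,Y,182,255,400,352)
H=[(.038,.027),(-.038,.027),(0,-.027)]
def rep(n,o,x0):
    p,e=fit(o,x0); print(n,np.round(p,4),"yawdeg %.2f"%np.degrees(p[2])); print(np.round(e,1).tolist()); return p
hz=.088;pz=.009
ht=[(t,(*h,hz),cen(t,A(*a),2)) for h,a in zip(H+[(0,0)],[(191,106),(210,218),(281,147),(241,155)])]
hs=[(s,(*h,hz),cen(s,C(*a),2)) for h,a in zip(H+[(0,0)],[(224,396),(117,409),(183,438),(178,420)])]
x0=[.57,.2,.15]
rep("housing top",ht,x0);rep("housing side",hs,x0);rep("housing both",ht+hs,x0)
pt=[(t,(*h,pz),cen(t,B(*a),2)) for h,a in zip(H[:2],[(542,109),(568,213)])]
pc=[(t,(a*.05,b*.04,pz),B(*c)) for a,b,c in [(1,1,(520,96)),(1,-1,(630,75)),(-1,-1,(664,213)),(-1,1,(555,236))]]
ps=[(s,(*h,pz),cen(s,D(*a),3)) for h,a in zip(H,[(650,435),(504,462),(597,527)])]
x0=[.57,-.17,.15]
rep("plate top",pt+pc,x0);rep("plate side",ps,x0);rep("plate both",pt+pc+ps,x0)
bc=[(t,(a*.1,b*.13,.018),A(*c)) for a,b,c in [(1,1,(0,70)),(1,-1,(354,8)),(-1,-1,(400,287)),(-1,1,(38,350))]]
b=rep("board",bc,[.57,.2,.15])
print("pivot expected",b[:2]+.055*np.array([-np.sin(b[2]),np.cos(b[2])]),"pivot@26+8?",ray(t,A(118,187),.04),"peg",ray(t,A(100,125),.0705))
E
python3 m0.py
```

```text
fit.py:10: RuntimeWarning: invalid value encountered in scalar divide
  u,v=(w*xs).sum()/w.sum(),(w*ys).sum()/w.sum()
Traceback (most recent call last):
  File "m0.py", line 11, in <module>
    ht=[(t,(*h,hz),cen(t,A(*a),2)) for h,a in zip(H+[(0,0)],[(191,106),(210,218),(281,147),(241,155)])]
                   ~~~^^^^^^^^^^^
  File "fit.py", line 9, in cen
    hi=np.percentile(g[m],85); w=np.clip(hi-g-15,0,None)*m
IndexError: index -1 is out of bounds for axis 0 with size 0
```

```bash
sed -i 's/np.percentile(g\[m\],85); w=np.clip(hi-g-15/np.percentile(g[m],80); w=np.clip(hi-g-8/; s/rad=3)/rad=3.)/' fit.py
sed -i 's/cen(t,A(\*a),2))/cen(t,A(*a),6 if h==(0,0) else 2.5))/; s/cen(s,C(\*a),2))/cen(s,C(*a),5 if h==(0,0) else 2.5))/; s/cen(t,B(\*a),2)/cen(t,B(*a),2.5)/' m0.py; python3 m0.py
```

```text
housing top [0.5398 0.1832 0.1823] yawdeg 10.45
[[0.0, 0.0], [0.0, 0.0], [0.0, 0.0], [-0.1, -0.1]]
housing side [0.5409 0.187  0.2057] yawdeg 11.79
[[0.4, 1.2], [-0.3, 0.7], [0.2, -0.6], [-0.3, -1.3]]
housing both [0.5403 0.1838 0.1905] yawdeg 10.91
[[-0.3, -0.1], [-0.1, -0.1], [-0.2, -0.3], [-0.3, -0.3], [0.4, 1.8], [-0.4, 1.2], [-0.2, 0.0], [-0.5, -0.7]]
plate top [ 0.5493 -0.1671  0.1923] yawdeg 11.02
[[0.2, -0.0], [0.2, 0.1], [0.4, 0.4], [-0.4, 0.4], [-0.3, -0.3], [-0.2, -0.6]]
plate side [ 0.5508 -0.1689  0.1928] yawdeg 11.04
[[0.0, 0.0], [-0.1, -0.0], [0.0, -0.0]]
plate both [ 0.5501 -0.1678  0.1924] yawdeg 11.03
[[0.4, -0.3], [0.4, -0.2], [0.6, 0.2], [-0.2, 0.2], [-0.0, -0.6], [0.1, -0.9], [-0.4, -0.3], [-0.4, -0.4], [-0.4, -0.4]]
board [0.5336 0.2178 0.1684] yawdeg 9.65
[[-0.5, 0.0], [0.3, 0.6], [1.0, -0.6], [-0.8, -0.1]]
pivot expected [0.52436473 0.27199179] pivot@26+8? [0.52355061 0.27128304 0.04      ] peg [0.5622899  0.28001694 0.0705    ]
```

>>> move_arm(commands="1 3.2 -2.2 0 0 0 0;1 3.2 -2.2 0 0 0 0;1 3.2 -2.2 0 0 0 0;1 3.2 -2.2 0 0 0 0;1 3.2 -2.2 0 0 0 0;1 3.2 -2.2 0 0 0 0;1 3.2 -2.2 0 0 0 0;1 3.2 -2.2 0 0 0 0;1 3.2 -2.2 0 0 0 0;1 3.2 -2.2 0 0 0 0;1 3.2 -2.2 0 0 0 0;1 3.2 -2.2 0 0 0 0", force=40)

```text
t: 1.2
eef_pos: [0.4817, -0.2903, 0.2314]
tool_rot: [0.0, 0.991, 0.136, 0.0]
contact_force: [1.3, -0.6, -0.6]
gripper_width: 1.0
```

```bash
cat > st.py <<'E'
from h import *
from station import bot
o=bot.get_obs(); q=o["tool_rot"]; M=R.from_quat([q[1],q[2],q[3],q[0]]).as_matrix()
p=np.array(o["eef_pos"]); yaw=np.degrees(np.arctan2(M[1,0],M[0,0]))
print("t %.2f"%o["t"],"p",np.round(p,4),"xaxis yaw %.2f"%yaw,"tilt",np.round(M[:2,2],4),"q",np.round(o["q"],2),"F",np.round(o["contact_force"],1),"g %.3f"%o["gripper_width"])
def to(x,y,z): print("shift cm",np.round(100*M.T@(np.array([x,y,z])-p),2))
E
python3 -c "
from st import *
to(.5635,.2795,.15)"
```

```text
t 1.20 p [ 0.4817 -0.2903  0.2314] xaxis yaw 15.68 tilt [ 0.     -0.0002] q [ 0.57  0.3  -0.17  1.82  0.06  1.03 -0.92] F [ 1.3 -0.6 -0.6] g 1.000
shift cm [ 23.28 -52.65   8.13]
```

>>> move_arm(commands="1 1.7 -3.75 0.3 0 0 0;1 1.7 -3.75 0.3 0 0 0;1 1.7 -3.75 0.3 0 0 0;1 1.7 -3.75 0.3 0 0 0;1 1.7 -3.75 0.3 0 0 0;1 1.7 -3.75 0.3 0 0 0;1 1.7 -3.75 0.3 0 0 0;1 1.7 -3.75 0.3 0 0 0;1 1.7 -3.75 0.3 0 0 0;1 1.7 -3.75 0.3 0 0 0;1 1.7 -3.75 0.3 0 0 0;1 1.7 -3.75 0.3 0 0 0")

```text
t: 2.2
eef_pos: [0.5555, 0.1984, 0.1951]
tool_rot: [0.0, 0.991, 0.136, 0.0]
contact_force: [0.9, -0.2, -0.4]
gripper_width: 1.0
```

>>> move_arm(commands="1 0 0 0 0 0 -7.06;1 0 0 0 0 0 -7.06;1 0 0 0 0 0 -7.06;1 0 0 0 0 0 -7.06;1 0 0 0 0 0 -7.06;1 0 0 0 0 0 -7.06;1 0 0 0 0 0 -7.06;1 0 0 0 0 0 -7.06;1 0 0 0 0 0 -7.06;1 0 0 0 0 0 -7.06;1 0 0 0 0 0 -7.06;1 0 0 0 0 0 -7.06")

```text
t: 3.2
eef_pos: [0.5555, 0.1963, 0.1952]
tool_rot: [0.0, 0.638, 0.77, -0.0]
contact_force: [0.4, -0.7, 0.3]
gripper_width: 1.006
```

```bash
python3 -c "
from st import *
to(.5637,.28,.1);to(.5637,.28,.044)"
```

```text
t 3.20 p [0.5555 0.1963 0.1952] xaxis yaw 100.74 tilt [-0.0002 -0.0002] q [ 0.09  0.46 -0.7   1.77  0.34  1.04 -0.55] F [ 0.4 -0.7  0.3] g 1.006
shift cm [8.08 2.36 9.51]
shift cm [ 8.08  2.36 15.11]
```

>>> move_arm(commands="1 2 0.6 0 0 0 0;1 2 0.6 0 0 0 0;1 2 0.6 0 0 0 0;1 2.1 0.55 0 0 0 0;1 0 0 3 0 0 0;1 0 0 3 0 0 0;1 0 0 3 0 0 0;1 0 0 2 0 0 0;1 0 0 2 0 0 0;1 0 0 1 0 0 0;1 0 0 1.1 0 0 0;1 0 0 0 0 0 0")

```text
t: 4.2
eef_pos: [0.5632, 0.2798, 0.0425]
tool_rot: [-0.0, 0.64, 0.768, -0.001]
contact_force: [-0.4, 0.1, 0.7]
gripper_width: 1.001
```

```bash
python3 - <<'E'
from st import *
t=bot.read_camera("top"); s=bot.read_camera("side")
cv2.imwrite("pics/p1.png",np.hstack([crop(t,150,150,100,110,4),crop(s,180,110,100,110,4)]))
print(proj(t,[[.5637,.28,.0705]]),proj(s,[[.5637,.28,.0705]]))
E
```

```text
t 4.20 p [0.5632 0.2798 0.0425] xaxis yaw 100.41 tilt [-0.0023 -0.0014] q [-0.13  0.7  -0.6   1.77  0.51  0.83 -0.79] F [-0.4  0.1  0.7] g 1.001
[[190.64644908 202.36024368]] [[232.13132571 161.24765997]]
```

View pics/p1.png

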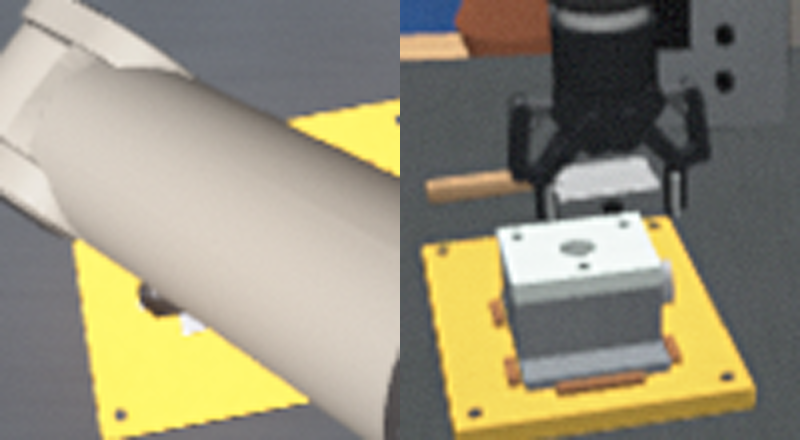

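Side view: the peg top, at crop (613,207), is midway between the fingers, which are at 545 and 680. The top view is blocked by the arm. Closing on the peg.

>>> move_arm(commands="0 0 0 0 0 0 0;0 0 0 0 0 0 0;0 0 0 0 0 0 0;0 0 0 0 0 0 0;0 0 0 0 0 0 0;0 0 0 0 0 0 0;0 0 0 0 0 0 0;0 0 0 0 0 0 0", force=30)

```text
t: 4.97
eef_pos: [0.5652, 0.2807, 0.0448]
tool_rot: [0.0, 0.64, 0.768, 0.001]
contact_force: [3.5, 0.2, 1.1]
gripper_width: 0.173
```

```bash
python3 - <<'E'
from st import *
c=np.array([.524,.2717]); v=p[:2]-c; r=np.hypot(*v); a0=np.degrees(np.arctan2(v[1],v[0])); print("r,a",r,a0)
# tool yaw fixed; arc of radius .042 from a0 to 102 deg, 12 rows
a=np.radians(np.linspace(a0,102,13)); pts=c+.042*np.c_[np.cos(a),np.sin(a)]
d=np.diff(np.vstack([p[:2],pts[1:]]),axis=0)
print("; ".join("0 %.2f %.2f 0 0 0 0"%tuple(100*M[:2,:2].T@x) for x in d))
E
```

```text
t 4.97 p [0.5652 0.2807 0.0448] xaxis yaw 100.39 tilt [0.0019 0.0009] q [-0.13  0.7  -0.6   1.77  0.51  0.83 -0.79] F [3.5 0.2 1.1] g 0.173
r,a 0.0421379608007234 12.274052240354592
0 0.54 -0.07 0 0 0 0; 0 0.53 -0.12 0 0 0 0; 0 0.51 -0.19 0 0 0 0; 0 0.48 -0.26 0 0 0 0; 0 0.45 -0.32 0 0 0 0; 0 0.40 -0.37 0 0 0 0; 0 0.35 -0.42 0 0 0 0; 0 0.29 -0.46 0 0 0 0; 0 0.23 -0.50 0 0 0 0; 0 0.16 -0.52 0 0 0 0; 0 0.09 -0.54 0 0 0 0; 0 0.02 -0.55 0 0 0 0
```

>>> move_arm(commands="0 0.54 -0.07 0 0 0 0;0 0.53 -0.12 0 0 0 0;0 0.51 -0.19 0 0 0 0;0 0.48 -0.26 0 0 0 0;0 0.45 -0.32 0 0 0 0;0 0.40 -0.37 0 0 0 0;0 0.35 -0.42 0 0 0 0;0 0.29 -0.46 0 0 0 0;0 0.23 -0.50 0 0 0 0;0 0.16 -0.52 0 0 0 0;0 0.09 -0.54 0 0 0 0;0 0.02 -0.5 0 0 0 0")

```text
t: 5.97
eef_pos: [0.5166, 0.3187, 0.0456]
tool_rot: [-0.001, 0.639, 0.769, 0.006]
contact_force: [8.8, 12.0, -6.1]
gripper_width: 0.171
```

```bash
python3 -c "
from st import *
v=p[:2]-[.524,.2717]; print(np.hypot(*v),np.degrees(np.arctan2(v[1],v[0])))"
```

```text
t 5.97 p [0.5166 0.3187 0.0456] xaxis yaw 100.58 tilt [0.0055 0.0104] q [-0.2   0.67 -0.61  1.83  0.51  0.79 -0.89] F [ 8.8 12.  -6.1] g 0.171
0.047536633156742426 98.91102465768957
```

```bash
python3 - <<'E'
from st import *
t=bot.read_camera("top"); s=bot.read_camera("side")
cv2.imwrite("pics/p2.png",np.hstack([crop(t,150,150,100,110,4),crop(s,180,110,100,110,4)]))
print(proj(t,[[.5168,.313,.0705]]),proj(s,[[.5168,.313,.0705]]))
E
```

```text
t 5.97 p [0.5166 0.3187 0.0456] xaxis yaw 100.58 tilt [0.0055 0.0104] q [-0.2   0.67 -0.61  1.83  0.51  0.79 -0.89] F [ 8.8 12.  -6.1] g 0.171
[[177.82286872 219.66723164]] [[216.78358466 157.01288114]]
```

View pics/p2.png

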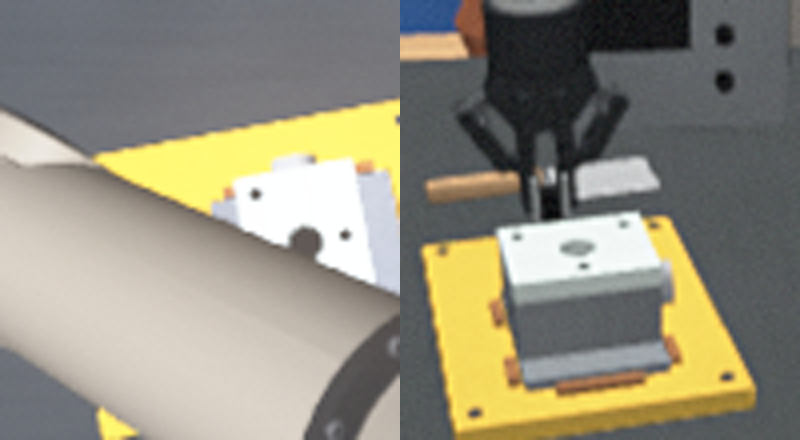

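The peg is still in the grip, at crop (550,195) in the side view. I'll let the arm settle and read it again.

>>> move_arm(commands="0 0 0 0 0 0 0;0 0 0 0 0 0 0;0 0 0 0 0 0 0;0 0 0 0 0 0 0")

```text
t: 6.4
eef_pos: [0.5155, 0.3182, 0.0456]
tool_rot: [-0.001, 0.639, 0.769, 0.005]
contact_force: [4.3, 10.4, -3.2]
gripper_width: 0.176
```

```bash
python3 -c "
from st import *
v=p[:2]-[.524,.2717]; print(np.hypot(*v),np.degrees(np.arctan2(v[1],v[0])))
to(.524+.042*np.cos(np.radians(102)),.2717+.042*np.sin(np.radians(102)),.0448)"
```

```text
t 6.40 p [0.5155 0.3182 0.0456] xaxis yaw 100.60 tilt [0.0036 0.0089] q [-0.2   0.67 -0.61  1.83  0.51  0.79 -0.89] F [ 4.3 10.4 -3.2] g 0.176
0.04721901925192791 100.35318582034387
shift cm [-0.52 -0.12  0.07]
```

>>> move_arm(commands="0 -0.1 -0.2 0 0 0 0;0 -0.1 -0.2 0 0 0 0;0 0 0 0 0 0 0;0 0 0 0 0 0 0")

```text
t: 6.73
eef_pos: [0.5153, 0.318, 0.0459]
tool_rot: [-0.001, 0.639, 0.769, 0.009]
contact_force: [15.6, 19.2, -16.1]
gripper_width: 0.171
```

```bash
python3 -c "
from st import *
v=p[:2]-[.524,.2717]; print(np.hypot(*v),np.degrees(np.arctan2(v[1],v[0])))"
```

```text
t 6.73 p [0.5153 0.318  0.0459] xaxis yaw 100.59 tilt [0.0092 0.0153] q [-0.2   0.66 -0.61  1.84  0.52  0.78 -0.9 ] F [ 15.6  19.2 -16.1] g 0.171
0.04713018779182148 100.65804790652368
```

>>> move_arm(commands="0 0.3 0.2 0 0 0 0;0 0.3 0.15 0 0 0 0;0 0 0 0 0 0 0;1 0 0 0 0 0 0;1 0 0 0 0 0 0;1 0 0 0 0 0 0;1 0 0 0 0 0 0;1 0 0 0 0 0 0;1 0 0 0 0 0 0;1 0 0 0 0 0 0;1 0 0 0 0 0 0")

```text
t: 7.65
eef_pos: [0.5134, 0.3163, 0.0443]
tool_rot: [-0.0, 0.64, 0.768, -0.0]
contact_force: [0.2, -0.3, -0.4]
gripper_width: 1.002
```

>>> move_arm(commands="1 0 0 -2 0 0 0;1 0 0 -4 0 0 0;1 0 0 -4 0 0 0;1 0 0 -4 0 0 0;1 4 0 0 0 0 0;1 4 0 0 0 0 0;1 4 0 0 0 0 0;1 4 0 0 0 0 0;1 4 0 0 0 0 0;1 0 0 0 0 0 0")

```text
t: 8.48
eef_pos: [0.471, 0.5223, 0.1847]
tool_rot: [-0.004, 0.636, 0.771, 0.001]
contact_force: [-2.8, 1.4, 0.5]
gripper_width: 1.002
```

```bash
python3 - <<'E'
from st import *
t=bot.read_camera("top"); s=bot.read_camera("side")
cv2.imwrite("pics/p3.png",np.hstack([crop(t,150,160,110,100,4),crop(s,180,140,90,100,4)]))
print(proj(t,[[.5168,.313,.0705]]),proj(s,[[.5168,.313,.0705]]))
E
```

```text
t 8.48 p [0.471  0.5223 0.1847] xaxis yaw 100.97 tilt [-0.0036  0.0067] q [-0.48  0.66 -0.68  1.49  0.43  1.15 -1.05] F [-2.8  1.4  0.5] g 1.002
[[177.82286872 219.66723164]] [[216.78358466 157.01288114]]
```

View pics/p3.png

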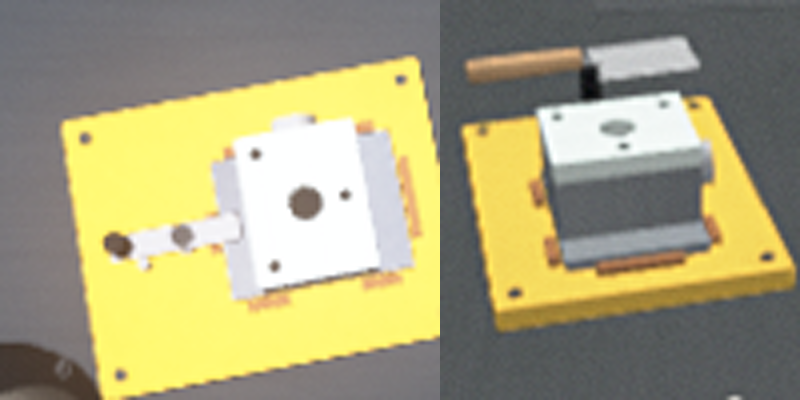

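```bash
python3 - <<'E'
from fit import *
from station import bot
t=bot.read_camera("top");s=bot.read_camera("side")
P=lambda X,Y:((X+.5)/4-.5+150,(Y+.5)/4-.5+160)
pk=ray(t,P(118,244),.0705);pv=ray(t,P(181,236),.0385)
n=ray(t,P(240,226),.0385)
for a,b in((pv,pk),(n,pv),(n,pk)): print(np.round(b,4),np.degrees(np.arctan2(*(b-a)[1::-1])),np.hypot(*(b-a)[:2]))
H=[(.038,.027),(-.038,.027),(0,-.027),(0,0)]
p0=[.5398,.1832,.1823]
f=lambda h:[p0[0]+np.cos(p0[2])*h[0]-np.sin(p0[2])*h[1],p0[1]+np.sin(p0[2])*h[0]+np.cos(p0[2])*h[1],.088]
o=[(t,(*h,.088),cen(t,proj(t,f(h))[0],6 if h==(0,0) else 2.5)) for h in H]
x,e=fit(o,p0);print(x,np.degrees(x[2]))
uv=[np.array(cen(s,proj(s,f(h))[0]+[0,-1],2.5)) for h in H[:3]]; print(np.round([proj(s,f(h))[0] for h in H[:3]],1).tolist(),np.round(uv,1).tolist())
E
```

```text
[0.5142 0.3094 0.0705] 103.31224528699768 0.03826805871016018
[0.523  0.2722 0.0385] 99.5368164591255 0.041291677016969335
[0.5142 0.3094 0.0705] 101.35276352802106 0.07951662121460246
[0.53978249 0.18317309 0.18253472] 10.45846906412703
[[235.1, 165.6], [208.2, 168.8], [225.0, 176.2]] [[234.0, 161.2], [208.1, 164.9], [225.3, 174.9]]
```

Turnbutton check: the bar lies across the foot, with nose to peg at 101.4° against an expected 100.4°, and a firm stop was felt. The housing fit is the same as before the turn. The jaws are already parallel to the plate's x, so next is the plate.

```bash
python3 -c "
from st import *
to(.55,-.1678,.15)"
```

```text
t 8.68 p [0.4781 0.512  0.1839] xaxis yaw 100.35 tilt [ 0.0002 -0.0014] q [-0.47  0.65 -0.68  1.5   0.43  1.15 -1.05] F [ 0.6 -0.2  0.5] g 1.004
shift cm [-68.16  -5.14   3.48]
```

>>> move_arm(commands="1 -4 -0.3 0 0 0 0;1 -4 -0.3 0 0 0 0;1 -4 -0.3 0 0 0 0;1 -4 -0.3 0 0 0 0;1 -4 -0.3 0 0 0 0;1 -4 -0.3 0 0 0 0;1 -4 -0.3 0 0 0 0;1 -4 -0.3 0 0 0 0;1 -4 -0.3 0 0 0 0;1 -4 -0.3 0 0 0 0;1 -4 -0.3 0 0 0 0;1 -4 -0.3 0 0 0 0")

```text
t: 9.68
eef_pos: [0.5282, 0.0301, 0.1846]
tool_rot: [0.001, 0.641, 0.767, -0.0]
contact_force: [1.0, -0.4, 1.0]
gripper_width: 0.999
```

>>> move_arm(commands="1 -4 -0.3 0 0 0 -0.6;1 -4 -0.3 0 0 0 0;1 -4 -0.3 0 0 0 0;1 -4 -0.3 0 0 0 0;1 -3 -0.3 0 0 0 0;1 -1 0 0 0 0 0;1 0 0 1 0 0 0;1 0 0 1 0 0 0;1 0 0 1 0 0 0;1 0 0 0 0 0 0;1 0 0 0 0 0 0;1 0 0 0 0 0 0")

```text
t: 10.68
eef_pos: [0.5519, -0.1633, 0.1543]
tool_rot: [-0.0, 0.635, 0.772, 0.0]
contact_force: [-0.1, 0.9, 0.8]
gripper_width: 0.999
```

```bash
python3 -c "
from st import *
to(.55,-.1678,.06);to(.55,-.1678,.015)"
```

```text
t 10.68 p [ 0.5519 -0.1633  0.1543] xaxis yaw 101.13 tilt [-0.0001  0.0004] q [ 0.64  0.47 -0.59  1.84  0.32  0.93  0.1 ] F [-0.1  0.9  0.8] g 0.999
shift cm [-0.41 -0.27  9.43]
shift cm [-0.42 -0.27 13.93]
```

>>> move_arm(commands="1 -0.4 -0.25 0 0 0 0;1 0 0 2 0 0 0;1 0 0 2 0 0 0;1 0 0 2 0 0 0;1 0 0 2 0 0 0;1 0 0 2 0 0 0;1 0 0 1.5 0 0 0;1 0 0 1.3 0 0 0;1 0 0 1.1 0 0 0;1 0 0 0 0 0 0;1 0 0 0 0 0 0")

```text
t: 11.6
eef_pos: [0.5501, -0.1691, 0.0153]
tool_rot: [-0.0, 0.636, 0.772, -0.0]
contact_force: [0.9, -0.1, 0.1]
gripper_width: 1.002
```

```bash
python3 - <<'E'
from st import *
to(.55,-.1678,.015)
t=bot.read_camera("top"); s=bot.read_camera("side")
crop(s,175,215,120,110,5,"pics/p4.png")
E
```

```text
t 11.60 p [ 0.5501 -0.1691  0.0153] xaxis yaw 101.01 tilt [-0.0003  0.0001] q [ 0.56  0.65 -0.49  1.92  0.47  0.69 -0.02] F [ 0.9 -0.1  0.1] g 1.002
shift cm [0.13 0.01 0.03]
```

View pics/p4.png

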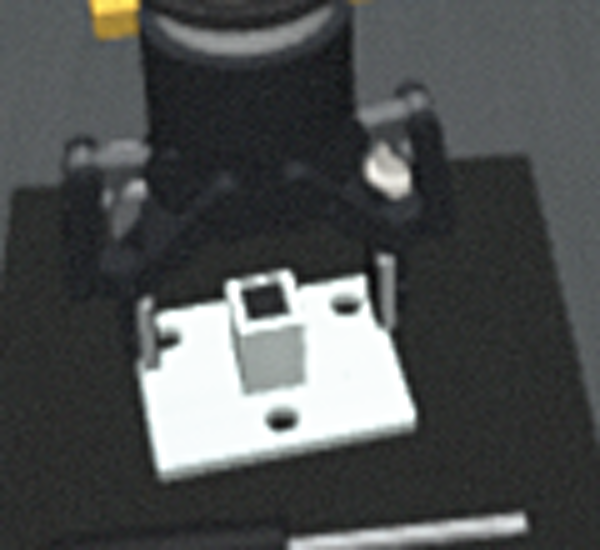

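The fingers are at crop (147,330) and (385,290), evenly either side of the stub at (264,300). Closing.

>>> move_arm(commands="0 0 0 0 0 0 0;0 0 0 0 0 0 0;0 0 0 0 0 0 0;0 0 0 0 0 0 0;0 0 0 0 0 0 0;0 0 0 0 0 0 0;0 0 0 0 0 0 0;0 0 0 0 0 0 0;0 0 0 0 0 0 0", force=70)

```text
t: 12.45
eef_pos: [0.5506, -0.1692, 0.0158]
tool_rot: [0.0, 0.636, 0.772, 0.0]
contact_force: [-0.2, -0.1, 5.8]
gripper_width: 0.299
```

>>> move_arm(commands="0 0 0 -0.5 0 0 0;0 0 0 -1 0 0 0;0 0 0 -2 0 0 0;0 0 0 -2 0 0 0;0 0 0 -2 0 0 0;0 0 0 -2 0 0 0;0 0 0 -2 0 0 0;0 0 0 -2 0 0 0;0 0 0 -2 0 0 0;0 0 0 -1 0 0 0;0 0 0 0 0 0 0")

```text
t: 13.37
eef_pos: [0.5512, -0.1693, 0.1828]
tool_rot: [0.002, 0.636, 0.772, 0.001]
contact_force: [1.0, -0.5, -2.2]
gripper_width: 0.289
```

```bash
python3 - <<'E'
from st import *
# plate in tool at grasp: plate centre est (.5501,-.1678); keep z .2 over the housing
to(.5403,.182,.19)
E
```

```text
t 13.37 p [ 0.5512 -0.1693  0.1828] xaxis yaw 101.00 tilt [ 0.0038 -0.0013] q [ 0.66  0.43 -0.61  1.82  0.29  0.98  0.12] F [ 1.  -0.5 -2.2] g 0.289
shift cm [34.69  5.63 -0.77]
```

>>> move_arm(commands="0 2 0.3 0 0 0 0.5;0 3.4 0.6 0 0 0 0;0 3.4 0.6 0 0 0 0;0 3.4 0.6 0 0 0 0;0 3.4 0.6 0 0 0 0;0 3.4 0.6 0 0 0 0;0 3.4 0.6 0 0 0 0;0 3.4 0.6 0 0 0 0;0 3.4 0.6 0 0 0 0;0 3.4 0.6 0 0 0 0;0 2 0.3 0 0 0 0;0 0 0 0 0 0 0")

```text
t: 14.37
eef_pos: [0.5436, 0.1886, 0.1795]
tool_rot: [-0.002, 0.636, 0.772, 0.001]
contact_force: [-0.1, 0.6, -1.9]
gripper_width: 0.293
```

>>> move_arm(commands="0 0 0 2 0 0 0;0 0 0 2 0 0 0;0 0 0 1 0 0 0;0 0 0 0 0 0 0;0 0 0 0 0 0 0;0 0 0 0 0 0 0;0 0 0 0 0 0 0")

```text
t: 14.95
eef_pos: [0.5465, 0.1822, 0.1313]
tool_rot: [0.0, 0.639, 0.769, 0.001]
contact_force: [0.3, 0.6, -2.1]
gripper_width: 0.291
```

```bash
python3 - <<'E'
from st import *
import pickle
to(.5403,.182,.111)
t=bot.read_camera("top"); s=bot.read_camera("side"); pickle.dump((t,s),open("c5.pkl","wb"))
a=crop(t,170,150,110,110,4); b=crop(s,195,105,90,110,4)
cv2.imwrite("pics/p5.png",np.hstack([a,b]))
E
```

```text
t 14.95 p [0.5465 0.1822 0.1313] xaxis yaw 100.49 tilt [0.0017 0.0007] q [ 0.08  0.51 -0.66  1.85  0.39  0.91 -0.59] F [ 0.3  0.6 -2.1] g 0.291
shift cm [ 0.09 -0.62  2.03]
```

View pics/p5.png

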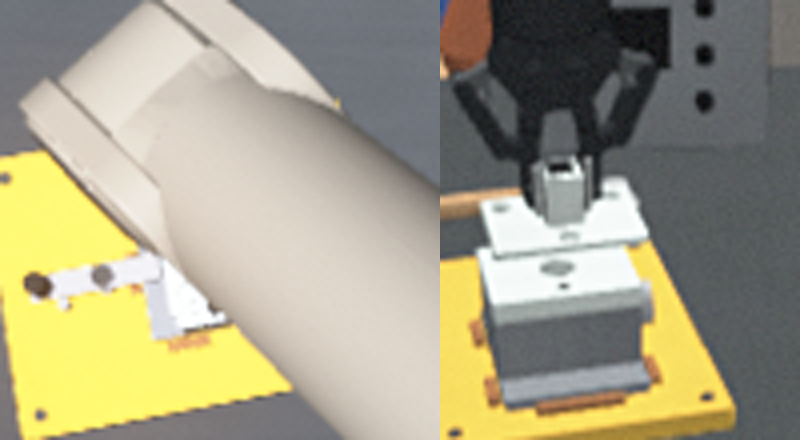

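>>> move_arm(commands="0 0.05 -0.3 0.5 0 0 0;0 0.05 -0.3 0.5 0 0 0;0 0 0 0.5 0 0 0;0 0 0 0.3 0 0 0;0 0 0 0.2 0 0 0;0 0 0 0 0 0 0;0 0 0 0 0 0 0;0 0 0 0 0 0 0")

```text
t: 15.72
eef_pos: [0.5399, 0.182, 0.1104]
tool_rot: [0.0, 0.639, 0.769, 0.0]
contact_force: [0.9, -0.4, -2.8]
gripper_width: 0.293
```

```bash
python3 - <<'E'
from st import *
import pickle
to(.5403,.182,.111)
s=bot.read_camera("side"); ims=[s["img"].astype(float)]
for _ in range(5): ims.append(bot.read_camera("side")["img"].astype(float))
s["img"]=np.mean(ims,0).astype(np.uint8); pickle.dump(s,open("c6.pkl","wb"))
crop(s,198,136,66,62,12,"pics/p6.png"); i=cv2.imread("pics/p6.png"); print(i.shape)
cv2.imwrite("pics/p6.png",i[:600])
E
```

```text
t 15.72 p [0.5399 0.182  0.1104] xaxis yaw 100.51 tilt [0.0003 0.0002] q [ 0.06  0.53 -0.65  1.88  0.41  0.86 -0.61] F [ 0.9 -0.4 -2.8] g 0.293
shift cm [-0.01  0.04 -0.06]
(744, 792, 3)
```

View pics/p6.png

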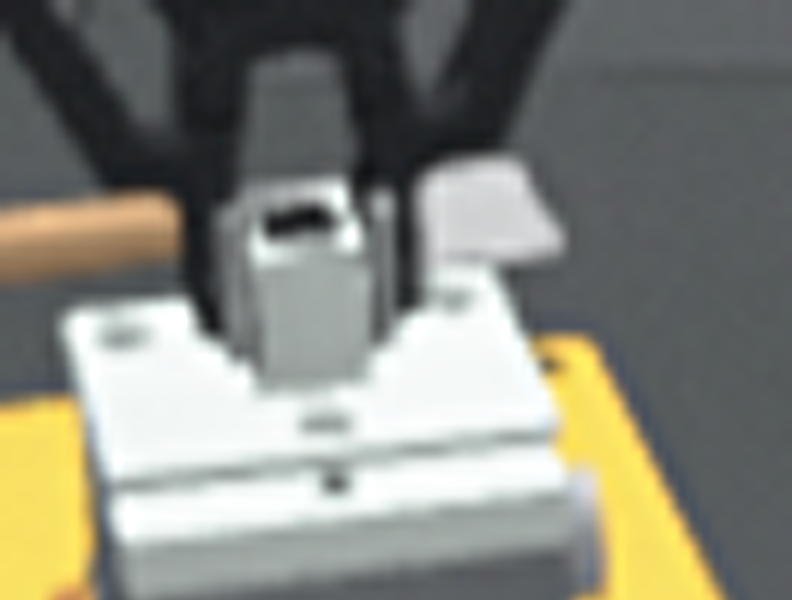

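The side view shows the plate level above the housing. Plate holes are at crop (455,298), (123,332) and (326,421), and housing hole 2 at (336,484). Fitting both from this same camera.

```bash
cat > m6.py <<'E'
from fit import *
import pickle
s=pickle.load(open("c6.pkl","rb"))
P=lambda X,Y:((X+.5)/12-.5+198,(Y+.5)/12-.5+136)
C=lambda X,Y:((X+.5)/4-.5+180,(Y-352+.5)/4-.5+155)
H=[(.038,.027),(-.038,.027),(0,-.027)]
def rep(n,o):
    p,e=fit(o,[.54,.183,.18]); print(n,np.round(p,4),"%.2f"%np.degrees(p[2]),np.round(e,1).tolist())
for z in(.1036,):
  ph=[(s,(*h,z),P(*a)) for h,a in zip(H,[(455,298),(123,332),(326,421)])]
  pc=[(s,(a*.05,b*.04,z),P(*c)) for a,b,c in[(1,1,(495,262)),(1,-1,(553,430)),(-1,-1,(110,480)),(-1,1,(68,318))]]
  rep("plate holes",ph);rep("plate corners",pc);rep("both",ph+pc)
hh=[(s,(*h,.088),C(*a)) for h,a in zip(H,[(224,396),(117,409),(183,438)])]
hc=[(s,(0,-.027,.088),P(336,484)),(s,(.05,-.04,.088),P(570,490)),(s,(-.05,-.04,.088),P(118,545))]
rep("housing holes",hh);rep("housing new",hc);rep("housing all",hh+hc)
E
python3 m6.py
```

```text
plate holes [0.5401 0.1853 0.1608] 9.21 [[-0.2, -0.0], [0.3, 0.1], [-0.1, 0.0]]
plate corners [0.5402 0.184  0.1637] 9.38 [[-0.2, 0.7], [0.5, -0.4], [-0.3, -0.2], [0.1, -0.1]]
both [0.5402 0.1846 0.1629] 9.34 [[-0.3, 0.1], [0.3, 0.2], [-0.0, 0.2], [-0.2, 0.6], [0.5, -0.5], [-0.3, -0.3], [0.1, -0.2]]
housing holes [0.5412 0.1829 0.1729] 9.91 [[0.0, 0.0], [-0.1, -0.1], [0.1, 0.1]]
housing new [0.5416 0.183  0.1694] 9.71 [[0.0, 0.3], [-0.1, -0.1], [0.1, -0.2]]
housing all [0.5413 0.1829 0.1755] 10.05 [[0.1, -0.0], [-0.1, -0.1], [0.1, 0.1], [-0.0, 0.3], [-0.2, -0.2], [0.1, -0.1]]
```

>>> move_arm(commands="0 -0.12 0.08 -0.05 0 0 -0.25;0 0 0 0 0 0 0;0 0 0 0 0 0 0;0 0 0 0 0 0 0;0 0 0 0 0 0 0;0 0 0 0 0 0 0")

```text
t: 16.52
eef_pos: [0.5407, 0.1809, 0.1108]
tool_rot: [-0.0, 0.638, 0.77, -0.0]
contact_force: [0.1, 0.1, -2.9]
gripper_width: 0.291
```

```bash
python3 - <<'E'
from st import *
import pickle
to(.5411,.1809,.111)
s=bot.read_camera("side"); ims=[s["img"].astype(float)]
for _ in range(5): ims.append(bot.read_camera("side")["img"].astype(float))
s["img"]=np.mean(ims,0).astype(np.uint8); pickle.dump(s,open("c7.pkl","wb"))
t=bot.read_camera("top")
a=crop(s,200,154,50,50,12); b=cv2.resize(crop(t,170,190,50,100,4),(200,400))
b=np.vstack([b,np.zeros((200,200,3),np.uint8)])
cv2.imwrite("pics/p7.png",np.hstack([a,b]))
E
```

```text
t 16.52 p [0.5407 0.1809 0.1108] xaxis yaw 100.76 tilt [-0. -0.] q [ 0.07  0.53 -0.65  1.88  0.42  0.87 -0.6 ] F [ 0.1  0.1 -2.9] g 0.291
shift cm [-0.    0.04 -0.02]
```

View pics/p7.png

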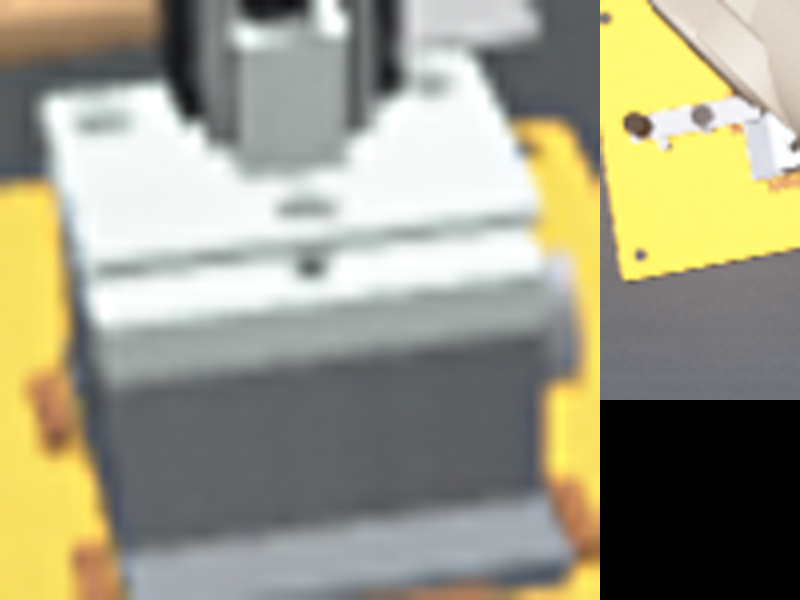

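The plate is still level. Holes are now at crop (432,84), (105,122) and (307,207), and housing hole 2 is at (311,264). The turnbutton is still across the foot.

```bash
sed -e 's/c6/c7/; s/-.5+198/-.5+200/; s/-.5+136/-.5+154/; s/z in(.1036,)/z in(.103,.104,.105)/' -e 's/(455,298),(123,332),(326,421)/(432,84),(105,122),(307,207)/; s/(495,262)/(470,50)/; s/(553,430)/(537,215)/; s/(110,480)/(92,267)/; s/(68,318)/(44,100)/; s/P(336,484)/P(311,264)/; s/P(570,490)/P(545,274)/; s/P(118,545)/P(95,326)/' m6.py > m7.py; python3 m7.py
```

```text
plate holes [0.5411 0.1849 0.1734] 9.93 [[-0.1, -0.0], [0.1, -0.1], [0.0, 0.1]]
plate corners [0.5409 0.1843 0.1763] 10.10 [[-0.1, 0.5], [0.2, -0.5], [-0.3, -0.2], [0.2, 0.3]]
both [0.541  0.1845 0.1752] 10.04 [[-0.2, 0.0], [0.0, -0.0], [-0.0, 0.2], [-0.0, 0.4], [0.3, -0.5], [-0.3, -0.3], [0.2, 0.3]]
plate holes [0.5412 0.1829 0.1734] 9.93 [[-0.1, -0.0], [0.1, -0.1], [0.0, 0.1]]
plate corners [0.541  0.1824 0.1764] 10.11 [[-0.1, 0.4], [0.3, -0.5], [-0.4, -0.2], [0.1, 0.3]]
both [0.5411 0.1826 0.1753] 10.04 [[-0.2, 0.0], [-0.0, -0.0], [-0.0, 0.2], [-0.0, 0.4], [0.3, -0.5], [-0.3, -0.3], [0.2, 0.2]]
plate holes [0.5413 0.181  0.1734] 9.94 [[-0.1, -0.0], [0.0, -0.1], [0.0, 0.1]]
plate corners [0.541  0.1805 0.1765] 10.11 [[-0.0, 0.4], [0.3, -0.5], [-0.4, -0.2], [0.1, 0.3]]
both [0.5412 0.1807 0.1753] 10.05 [[-0.1, 0.0], [-0.0, -0.0], [-0.0, 0.2], [0.0, 0.4], [0.4, -0.5], [-0.4, -0.3], [0.2, 0.2]]
housing holes [0.5412 0.1829 0.1729] 9.91 [[0.0, 0.0], [-0.1, -0.1], [0.1, 0.1]]
housing new [0.5418 0.1841 0.1611] 9.23 [[0.1, 0.5], [-0.1, -0.2], [-0.0, -0.2]]
housing all [0.5413 0.1835 0.1737] 9.95 [[0.1, -0.1], [-0.0, -0.2], [0.1, -0.0], [0.0, 0.6], [-0.1, -0.2], [-0.0, -0.0]]
```

The two fits agree within about 0.3 mm and 0.1° at the kinematic height, so I'm handing in.

```bash
python3 -c "
from st import *
print(bot.hand_in())"
```

```text
t 16.87 p [0.5407 0.1809 0.1108] xaxis yaw 100.76 tilt [ 0. -0.] q [ 0.07  0.53 -0.65  1.88  0.42  0.87 -0.6 ] F [ 0.6 -0.3 -2.1] g 0.293
the job is handed in; nothing more can be done
None
```

I turned the turnbutton to its stop across the housing's foot. I then picked up the cover plate by its stub, and the arm is holding it level, about 1 cm above the housing with its holes over the threaded holes. The job was handed in at about 17 s.

- **Turnbutton:** the bar measured 101.4° in the top view against an expected 100.4°, and I felt a firm stop. Near the end, the tool sat about 5 mm farther out than the 42 mm peg radius, with up to 19 N per axis on the wrist. I put this down to the peg slipping in the pads. After I let go, the picture showed the bar in place.
- **Housing:** the top-view fit after turning the button matched the one before it. The arm blocked most of the top view once the plate was over the housing. The last pictures, from the side camera, showed no visible shift.
- **Plate alignment:** the last side-camera fit put the plate at (541.1, 182.7) mm and the housing at (541.3, 183.0) mm. Their yaws matched to about 0.1°, the tool tilt was 0 and the gap about 10 mm.
- **Remaining doubt:** the y alignment depends on the plate's height, which I took from the arm's position; 1 mm of height error would shift it about 2 mm. The top view was blocked, but its earlier measurement of the plate agreed within about 0.5 mm in y. In x and yaw the two cameras differed by about 1.5 mm and 0.5° on the housing.

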